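# Check a hand lever's stop

## Task

Check the hand brake lever clamped in the blue bench stand: with the outside of the fingers press the red-ended lever in towards the bar until it comes up against its stop, let it spring all the way back out, then press it in to the stop again and finish while still holding it there, so that I can look at the gap it leaves to the bar. Only push it, gently, without gripping the lever or touching the bar and its black sleeve, and leave the things lying on and around the stand where they are.

Things in the scene. Friction and masses are not known exactly. Their poses are not given: they have to be found in the camera images.
- lever_stand: Fixed blue stand, base plate 110 (x) x 240 (y) x 12 mm, bolted down; origin at the centre of the plate's underside, z up. Its +x is the direction in which the lever is pressed, the lever is on its -x side (the robot's side). Two uprights at y = -100 and +108 mm carry the bar; their clamp tops reach up to 120 mm above the bench.
- grip_bar: Fixed horizontal bar, a steel tube 22 mm in diameter, 250 mm long along its y (the stand's y), with a black rubber sleeve 28 mm in diameter; origin at the middle of its axis, 100 mm above the bench and 30 mm to +x of the stand's origin. Not to be touched.
- brake_lever (a joint): Swing of the lever about its upright pivot, in rad: 0 let go (fully out), 0.32 at its stop (pressed in). Sprung outwards: 115 mm from the pivot it takes about 2 N to start moving and 4 N to reach the stop; past that it is solid. Returns to 0 by itself when let go. At the stop the blade is parallel to the bar, with 21 mm clear between blade and sleeve; let go it leans away from the bar by 0.32 rad. The press counts from 0.29.
- lever_press (a point): Point on the lever's front face (the side away from the bar) where to press, 115 mm from the pivot, half-way up the blade, 100 mm above the bench; its x axis points through the blade towards the bar (square to the blade), its y axis along the blade to the pivot; it turns with the lever. Blade: aluminium, straight, 10 mm thick, 18 mm high, 145 mm long from the pivot, with free space below (88 mm down to the base plate) and above.
- lever_blade (a point): Point in the middle of the blade's thickness, half-way up, 80 mm from the pivot; axes as lever_press.
- lever_tip (a point): Centre of the red ball, 23 mm in diameter, on the lever's free end, 150 mm from the pivot.
- lever_pivot (a point): Fixed point on the lever's upright pivot axis, at blade height (100 mm above the bench), 40 mm in front of the bar's axis; axes as the stand's. To the right (-y) and behind the stand is a tall fixed grey press, its box from x about 0.58 to 0.87, y about -0.05 to 0.18, with columns above: come to the lever from the robot's side, round it.
- end_disc: Plain pale disc 50 mm in diameter, 22 mm high, lying loose on the stand's base plate, below the bar towards the right; origin at the centre of its underside. Leave alone.
- loading_cap: Pale steel disc with a knob in the middle, 56 mm in diameter, 29 mm high, lying loose on the stand's base plate, below the bar towards the left; origin at the centre of its underside. Leave alone.
- spanner: Small spanner 21 x 139 x 6 mm (long along its y) lying loose in front of the stand; origin at the centre of its underside. Leave alone.

How it is judged:
By the outcome, as a careful person would: the job done as asked, in the order asked, and still so for the second after the job is handed in, while the arm keeps its last pose, push and grip.
It also fails if it takes over 48 s, if anything falls off the work surface, if the arm or the gripper's body presses on something with over 40 N, if the wrist force passes 120 N, or if a joint passes its speed limit or range.

## Robot

A 6-joint arm with a two-finger parallel gripper is mounted at the origin on a cart in front of the work surface, level with it; the furniture and walls round the work are solid. World frame = base frame: x ahead of the robot, y to its left, z up, the work surface at z = 0. Lengths are in m, angles in rad, forces in N, time in s.
With the tool pointing down it reaches from about 0.25 to 0.8 m from the base axis. Payload 3.9 kg.
Tool frame: the origin (TCP) lies midway between the tips of the shut fingers; the grasp point (between the pads) lies 19 mm behind it; z points along the fingers, y is the direction in which the jaws open and shut (so a half turn about z gives the same grasp; the last joint's range is limited). The gripper opens to 85 mm and grips with 20 to 120 N. Pads are 22 mm wide; open, the fingers measure 114 mm over their backs; the gripper's body (76 mm by 85 mm) begins 54 mm behind the grasp point. The pads swing forward as they close: fully open they stand 13 mm farther back than shut.
Start: joints at [-1.14, 0.26, -0.138, 1.173, 0, 1.571], TCP at [0.219, -0.477, 0.231] pointing down, gripper open.
Joint ranges: [-2.78, 2.78], [-0.83, 1.72], [-1.28, 1.37], [-1.9, 2.12], [-1.57, 1.48], [-3.14, 3.14]. Speed limits (rad/s): [2.57, 2.57, 3.14, 3.14, 3.14, 3.14].

## Interface

Orientations are given as a unit quaternion [x, y, z, w].
In Python, from workcell import robot gives the robot as it stands.
- The arm moves only by the tool jog_arm, never from a script. Its argument "targets" is a list of rows, each a list of 6 numbers: the shift along the tool's x, y, z in m, then the turn, a rotation vector about the tool's x, y, z in degrees. In form: [[dx, dy, dz, rx, ry, rz], ...]. A call has 1 to 20 rows; each row shifts and turns the commanded pose from where the row before left it, along the tool's axes as they then stand; what a row does not reach is not made up. A row lasts 1/8 s, in which the tool goes at most 62.5 mm and 10.7 degrees, less where a joint would pass 70% of its speed; a pose out of reach is approached as far as the arm can. A call with a gripper value outside its range is refused whole. "jaw" is the finger opening in m, from 0 to 0.0854, set as the call begins (left out, the last holds). The fingers move at their own pace and stop on an object; "newtons" is the grip in N (left out, the last holds). Time passes only in rows, so rows that do not move let the fingers close. It gives the time, the measured TCP pose, the force and the opening at its end, in the units of the state.
- robot.get_obs(): the state, without advancing time (a new reading comes with each control period).
- robot.grab_frame(name): name is "scene" or "top" or "wrist"; returns a dict with "color" (420x560x3 uint8, red, green, blue), "fx", "fy", "cx", "cy" (pixels), "k1" (the pictures are not rectified: a ray, as slopes to the right and down, at radius r is drawn at 1 + k1 r^2 times it, then the intrinsics apply), "extrinsics" (4x4, takes a point from camera to world coordinates). Camera axes: x right, y down, z forward; pixel columns grow to the right and rows downward; lengths in m; the calibration is good to about 2 mm. A picture is of the moment at which its call begins. There is no depth.
- robot.sign_off(): hands the job in, once; it reports no verdict.
Trained networks look in a picture, given as the dict that the camera call returned (one of the last four; its "shot" number tells which), for a name from the list of things; names that differ only in an ending like _2 or _b are one class to them, and where a whole thing is asked for, a point or a joint stands for the part that bears it (a point fixed in the world has none). Each returns a list of dicts, best first, with "confidence" (0 to 1); they miss things now and then, are a little off and sometimes report something else, mostly with a low value. They report only what shows in the picture. A call takes as long as a camera call.
- robot.search_frame(label, picture): "position" ([x, y, z] in m, in the coordinates of the camera as it stood for that picture, good to about 4 mm: the middle of the surface that is visible of it).
- robot.spot_point(label, picture): "position" ([x, y, z] in m, in the coordinates of the camera as it stood for that picture, good to about 4 mm: a listed point, or the origin of a listed thing).
The state is a dict: "t": time; "joint_positions": joint angles; "joint_velocities": joint speeds; "effort": joint torques, N m; "position": TCP position; "ee_rot": TCP orientation; "ft_force": force on the tool from outside, world axes, zero at the start; "torque": the same for the moment, N m; "gripper_width": opening from 0.0 (shut) to 1.0 (fully open).
Only numpy, scipy, OpenCV 4.12 (cv2) and the standard library are available. Lean on these libraries where they do the work, as an engineer would, in place of code of your own. Each camera call takes 0.05 s, during which the arm holds its last target.

## Working session

There is one attempt and no reset: what is moved stays moved. The work goes in short steps, Python scripts to look and compute and a tool call to move; the robot and the scene stay as the last step left them, time stands still between calls to the robot, and variables do not carry over. Pictures are saved under pics/ and viewed, and the job is handed in when it is done.

Besides the shell and the picture viewer there is one more tool, called after "Request:" as name([rows], argument=value, ...), one row to a line, values as JSON. jog_arm: Moves the arm, as the interface text tells. Its arguments: {"type":"object","properties":{"targets":{"type":"array"},"jaw":{"type":"number"},"newtons":{"type":"number"}},"required":["targets"]}

```bash
ls; mkdir -p pics; cat > h.py <<'E'
from workcell import robot
import numpy as np, cv2
def w(p,f): 
    E=np.array(f["extrinsics"]); return (E[:3,:3]@np.array(p)+E[:3,3])
def proj(P,f):
    E=np.array(f["extrinsics"]); c=E[:3,:3].T@(np.array(P)-E[:3,3]); s=c[:2]/c[2]; k=1+f["k1"]*(s@s)
    return np.array([f["fx"]*s[0]*k+f["cx"], f["fy"]*s[1]*k+f["cy"]])
E
python3 - <<'E'
from h import *
o=robot.get_obs(); print({k:np.round(v,3).tolist() for k,v in o.items()})
for n in ["scene","top"]:
    f=robot.grab_frame(n); cv2.imwrite(f"pics/{n}0.png",f["color"][:,:,::-1])
    print(n,np.round(np.array(f["extrinsics"])[:3,3],3))
    for l in ["lever_press","lever_tip","lever_pivot","lever_blade","lever_stand","grip_bar","spanner"]:
        for d in robot.spot_point(l,f)[:2]: print(l,round(d["confidence"],2),np.round(w(d["position"],f),4))
E
```

```text
pics
{'t': 0.0, 'joint_positions': [-1.14, 0.261, -0.139, 1.173, 0.0, 1.571], 'joint_velocities': [-0.001, 0.001, 0.002, -0.0, -0.0, 0.0], 'effort': [0.001, -40.568, 25.392, 0.019, 0.0, 0.0], 'position': [0.219, -0.476, 0.23], 'ee_rot': [0.977, 0.214, -0.0, -0.001], 'ft_force': [0.096, 0.102, 0.051], 'torque': [-0.013, -0.018, 0.041], 'gripper_width': 0.996}
scene [-0.012  0.798  0.503]
lever_press 0.83 [0.5183 0.3637 0.099 ]
lever_tip 0.9 [0.5304 0.328  0.1016]
lever_pivot 0.81 [0.5083 0.4764 0.0991]
lever_blade 0.71 [0.5192 0.3984 0.1028]
lever_stand 0.56 [0.5589 0.4028 0.0011]
grip_bar 0.83 [0.5826 0.4126 0.1016]
spanner 0.6 [ 0.4945  0.3163 -0.0019]
top [0.472 0.375 0.912]
lever_press 0.59 [0.5224 0.3641 0.0994]
lever_tip 0.88 [0.5287 0.3338 0.1026]
lever_pivot 0.92 [0.5123 0.477  0.1042]
lever_blade 0.76 [0.5193 0.401  0.103 ]
grip_bar 0.9 [0.5817 0.4224 0.0983]
grip_bar 0.16 [0.557  0.4105 0.0021]
spanner 0.66 [0.4891 0.3207 0.0022]
spanner 0.16 [0.5577 0.4112 0.0029]
```

View pics/scene0.png

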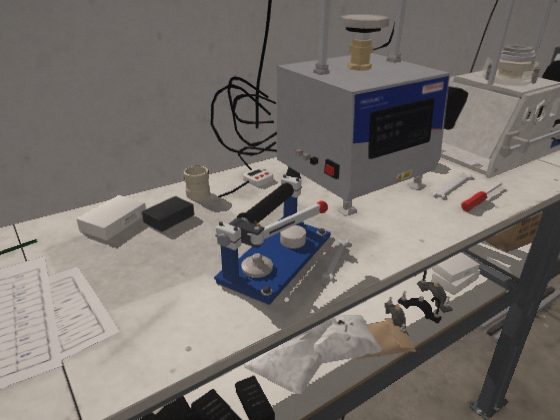

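View pics/top0.png

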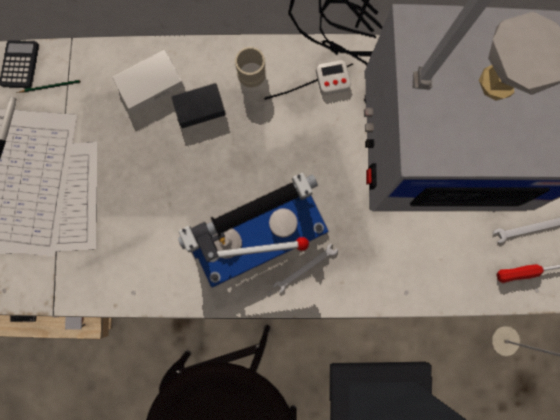

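The scene view shows the stand with the red ball at about (322,208). In the top view the ball is at (303,244) and the lever is out, with its pivot near (207,243). The spanner lies in front, around (305,270). Next I refine the ball and pivot positions.

```bash
cat > t.py <<'E'
from h import *
from scipy.optimize import least_squares
obs=[]
for n in ["scene","top"]:
    f=robot.grab_frame(n); c=f["color"].astype(int)
    m=((c[...,0]>110)&(c[...,1]<60)&(c[...,2]<70)).astype(np.uint8)
    N,L,S,C=cv2.connectedComponentsWithStats(m)
    p0=proj([.53,.331,.1],f)
    i=min((i for i in range(1,N) if S[i,4]>15),key=lambda i:np.linalg.norm(C[i]-p0)); print(n,p0,C[i],S[i])
    obs.append((f,C[i]))
    for P in ([.511,.4765,.1],[.5205,.3635,.1]): print('  proj',proj(P,f))
r=least_squares(lambda P:np.r_[proj(P,obs[0][0])-obs[0][1],proj(P,obs[1][0])-obs[1][1]],[.53,.33,.1])
print(r.x,r.cost)
f=obs[1][0]; im=f["color"][:,:,::-1][170:300,170:350]; cv2.imwrite("pics/c1.png",cv2.resize(im,None,fx=4,fy=4))
E
python3 t.py
```

```text
scene [320.15703863 206.34101287] [321.35294118 203.11764706] [319 202   6   5  17]
  proj [257.75141222 235.43227126]
  proj [309.20102283 213.54502857]
top [301.31253367 243.01041603] [302.03571429 241.5       ] [296 237  12  10  84]
  proj [213.46621959 254.54283321]
  proj [281.72421387 248.78155155]
[0.53135732 0.32925605 0.10565222] 0.5063277535513057
```

View pics/c1.png

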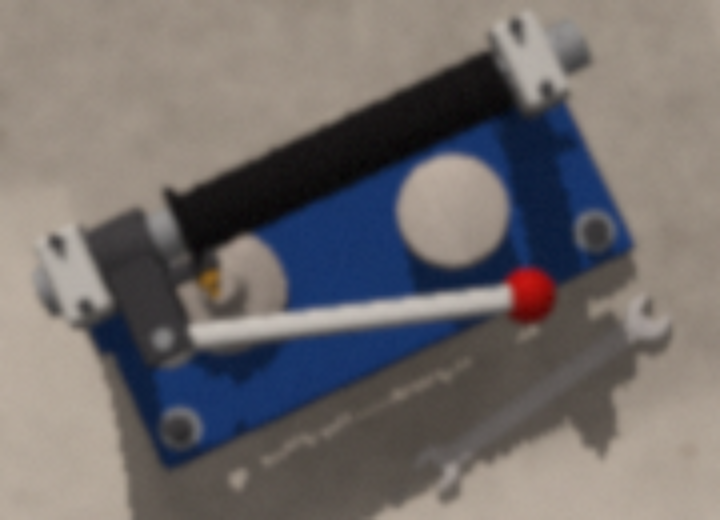

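Request:
jog_arm([
  [0.03,-0.033,0,0,0,0],
  [0.03,-0.033,0,0,0,0],
  [0.03,-0.033,0,0,0,0],
  [0.03,-0.033,0,0,0,0],
  [0.03,-0.033,0,0,0,0],
  [0.03,-0.033,0,0,0,0],
  [0.03,-0.033,0,0,0,0],
  [0.03,-0.033,0,0,0,0],
  [0.03,-0.033,0,0,0,0],
  [0.03,-0.033,0,0,0,0],
  [0.03,-0.033,0,0,0,0],
  [0.03,-0.033,0,0,0,0],
  [0.03,-0.033,0,0,0,0],
  [0.03,-0.033,0,0,0,0],
  [0.03,-0.033,0,0,0,0],
  [0.02,-0.033,0,0,0,0],
  [0,-0.033,0,0,0,0],
  [0,0,0,0,0,0],
], jaw=0, newtons=40)

```text
t: 3.15
position: [0.4195, 0.2115, 0.2312]
ee_rot: [0.974, 0.226, -0.002, -0.008]
ft_force: [0.1, -0.7, -0.4]
gripper_width: -0.002
```

Request:
jog_arm([
  [0.02,-0.02,0.0,0,0,0],
  [0.03,-0.03,0.01,0,0,0],
  [0.03,-0.03,0.02,0,0,0],
  [0.02,-0.013,0.02,0,0,0],
  [0.01,0,0.01,0,0,0],
  [0,0,0,0,0,0],
])

```text
t: 3.9
position: [0.4949, 0.306, 0.1736]
ee_rot: [0.966, 0.259, -0.008, -0.026]
ft_force: [0.4, 0.4, -0.1]
gripper_width: 0.002
```

```bash
cat > look.py <<'E'
from h import *
import sys
o=robot.get_obs(); print({k:np.round(o[k],4).tolist() for k in ("t","position","ee_rot","ft_force","joint_positions")})
ims=[]
for n in sys.argv[2:]:
    f=robot.grab_frame(n)
    for l in ["lever_press","lever_tip","lever_pivot","lever_blade"]:
        for d in robot.spot_point(l,f)[:1]: print(n,l,round(d["confidence"],2),np.round(w(d["position"],f),4))
    im=f["color"][:,:,::-1]
    if n=="scene": im=cv2.resize(im[140:320,180:380],None,fx=2.5,fy=2.5)
    if n=="top": im=cv2.resize(im[170:320,170:370],None,fx=3,fy=3)
    cv2.imwrite(f"pics/{sys.argv[1]}_{n}.png",im)
E
python3 look.py a scene top wrist
```

```text
{'t': 3.9, 'position': [0.4949, 0.306, 0.1736], 'ee_rot': [0.9656, 0.2587, -0.0084, -0.0262], 'ft_force': [0.4185, 0.4197, -0.1114], 'joint_positions': [0.5236, 0.3871, -0.1052, 1.0811, 0.0549, 3.1416]}
scene lever_press 0.72 [0.5189 0.3655 0.1009]
scene lever_tip 0.69 [0.5295 0.3286 0.1008]
scene lever_pivot 0.67 [0.5085 0.4761 0.1027]
scene lever_blade 0.77 [0.5208 0.3971 0.1001]
top lever_press 0.87 [0.5217 0.3685 0.1041]
top lever_pivot 0.89 [0.5124 0.476  0.1025]
top lever_blade 0.91 [0.5197 0.4011 0.0993]
wrist lever_press 0.93 [0.5178 0.3637 0.0981]
wrist lever_tip 0.72 [0.5306 0.3312 0.0962]
wrist lever_pivot 0.61 [0.5143 0.4806 0.0976]
wrist lever_blade 0.62 [0.5182 0.4024 0.0997]
```

Request:
jog_arm([
  [0,0,0,0,0,-10],
  [0,0,0,0,0,-10],
  [0,0,0,0,0,-10],
  [0,0,0,0,0,-10],
  [0,0,0,0,0,-10],
  [0,0,0,0,0,-10],
  [0,0,0,0,0,-10],
  [0,0,0,0,0,-10],
  [0,0,0,0,0,-10],
  [0,0,0,0,0,-10],
  [0,0,0,0,0,-10],
  [0,0,0,0,0,-10],
  [0,0,0,0,0,-10],
  [0,0,0,0,0,-10],
  [0,0,0,0,0,-10],
  [0,0,0,0,0,-10],
  [0,0,0,0,0,-10],
  [0,0,0,0,0,-5],
  [0,0,0,0,0,0],
])

```text
t: 7.02
position: [0.4952, 0.3074, 0.1742]
ee_rot: [-0.217, 0.976, 0.026, -0.009]
ft_force: [0.2, -0.1, 0.4]
gripper_width: -0.001
```

```bash
python3 look.py b scene wrist; cat > plan.py <<'E'
from h import *
from scipy.spatial.transform import Rotation as R
import sys
# args: u (along x_s from pivot), v (along y_s), z
piv=np.array([.511,.4785]); yaw=.445
xs=np.array([np.cos(yaw),np.sin(yaw)]); ys=np.array([-xs[1],xs[0]])
o=robot.get_obs(); p=np.array(o["position"]); Rt=R.from_quat(o["ee_rot"])
d=p[:2]-piv; print("now u,v,z",d@xs,d@ys,p[2],"ft",np.round(o["ft_force"],2),"Fpress",-(np.array(o["ft_force"])[:2]@xs))
goal=R.from_matrix(np.c_[np.r_[-xs,0],np.r_[ys,0],[0,0,-1]])
print("turn deg",np.round(np.degrees((Rt.inv()*goal).as_rotvec()),2))
if len(sys.argv)>1:
    u,v,z=map(float,sys.argv[1:4]); P=np.r_[piv+u*xs+v*ys,z]
    print("shift now-frame",np.round(Rt.inv().apply(P-p),4),"goal-frame",np.round(goal.inv().apply(P-p),4))
E
python3 plan.py -0.085 -0.108 0.083
```

```text
{'t': 7.025, 'position': [0.4952, 0.3074, 0.1742], 'ee_rot': [-0.2166, 0.9759, 0.0263, -0.0086], 'ft_force': [0.1546, -0.1461, 0.3675], 'joint_positions': [0.5252, 0.3869, -0.104, 1.0805, 0.0554, 0.0883]}
scene lever_press 0.97 [0.5198 0.3637 0.1021]
scene lever_tip 0.57 [0.5272 0.3292 0.1008]
scene lever_pivot 0.55 [0.5112 0.4743 0.101 ]
scene lever_blade 0.66 [0.52   0.3955 0.102 ]
wrist lever_press 0.56 [0.5165 0.3639 0.1007]
wrist lever_pivot 0.95 [0.5112 0.4805 0.0975]
wrist lever_blade 0.94 [0.5166 0.3994 0.0965]
now u,v,z -0.08789202943621187 -0.14760901257151424 0.17429702850931214 ft [-0.01 -0.8   1.1 ] Fpress 0.3496574382407278
turn deg [ 3.16 -0.29 -0.42]
shift now-frame [-0.0031  0.0345  0.0933] goal-frame [-0.0029  0.0396  0.0913]
```

Request:
jog_arm([
  [0,0,0,3.2,-0.3,-0.4],
  [-0.003,0.02,0,0,0,0],
  [0,0.02,0.01,0,0,0],
  [0,0,0.02,0,0,0],
  [0,0,0.02,0,0,0],
  [0,0,0.02,0,0,0],
  [0,0,0.015,0,0,0],
  [0,0,0.005,0,0,0],
  [0,0,0,0,0,0],
  [0,0,0,0,0,0],
])

```text
t: 8.78
position: [0.4813, 0.3452, 0.085]
ee_rot: [-0.221, 0.975, 0.0, 0.001]
ft_force: [0.1, -0.5, 0.2]
gripper_width: 0.001
```

```bash
python3 look.py c scene top wrist; python3 plan.py -0.016 -0.108 0.083
```

```text
{'t': 8.775, 'position': [0.4813, 0.3452, 0.085], 'ee_rot': [-0.2206, 0.9754, 0.0, 0.0008], 'ft_force': [0.0533, -0.4779, 0.2208], 'joint_positions': [0.6226, 0.4667, -0.2219, 0.8806, -0.0006, 0.1778]}
scene lever_press 0.69 [0.5197 0.361  0.0998]
scene lever_tip 0.69 [0.5324 0.3309 0.0991]
scene lever_pivot 0.64 [0.507  0.4763 0.1004]
scene lever_blade 0.77 [0.5194 0.3996 0.1027]
top lever_tip 0.69 [0.5093 0.4776 0.1006]
top lever_pivot 0.75 [0.5102 0.4774 0.1007]
wrist lever_press 0.6 [0.5192 0.3645 0.0999]
now u,v,z -0.08490285712406642 -0.10767527822034528 0.08420953640468751 ft [0.02 0.11 0.25] Fpress -0.06959283373954865
turn deg [-0.04  0.   -0.01]
shift now-frame [-0.0689 -0.0003  0.0012] goal-frame [-0.0689 -0.0003  0.0012]
```

View pics/c_scene.png

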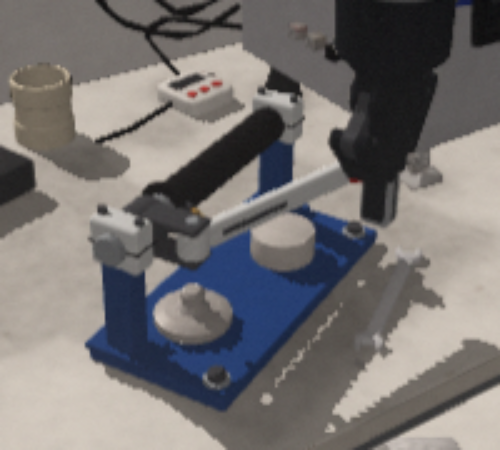

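View pics/c_wrist.png

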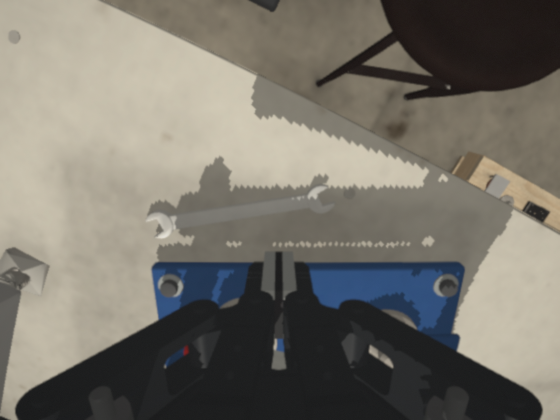

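The fingertips, at (380,215) in the scene crop, stand in front of the blade and level with it. The knuckles are above it and the spanner lies clear below. I press now.

Request:
jog_arm([
  [-0.008,0,0,0,0,0],
  [-0.008,0,0,0,0,0],
  [-0.005,0,0,0,0,0],
  [-0.004,0,0,0,0,0],
  [-0.004,0,0,0,0,0],
  [-0.004,0,0,0,0,0],
  [-0.004,0,0,0,0,0],
  [0,0,0,0,0,0],
])

```text
t: 10.52
position: [0.5138, 0.3602, 0.0838]
ee_rot: [-0.22, 0.975, -0.001, -0.001]
ft_force: [-2.0, -2.4, 0.1]
gripper_width: -0.005
```

```bash
python3 plan.py -0.016 -0.108 0.085; python3 look.py d scene
```

```text
now u,v,z -0.04839818263255947 -0.10797869491029763 0.0838384507029691 ft [-1.96 -2.4   0.14] Fpress 2.799671639431678
turn deg [-0.07 -0.07 -0.02]
shift now-frame [-0.0324 -0.     -0.0012] goal-frame [-0.0324 -0.     -0.0012]
{'t': 10.525, 'position': [0.5138, 0.3602, 0.0838], 'ee_rot': [-0.2205, 0.9754, -0.0007, -0.0005], 'ft_force': [-1.9587, -2.3968, 0.1421], 'joint_positions': [0.6119, 0.5239, -0.123, 0.9254, -0.0009, 0.1673]}
scene lever_press 0.85 [0.5233 0.3637 0.0995]
scene lever_tip 0.63 [0.5366 0.3325 0.1017]
scene lever_pivot 0.57 [0.5076 0.4762 0.1006]
scene lever_blade 0.86 [0.5248 0.3964 0.1023]
```

View pics/d_scene.png

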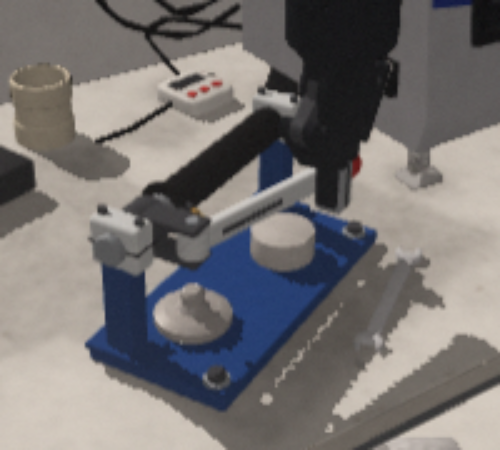

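Contact is made at about 2.8 N, with the ball visible at (357,165) beyond the fingers. I continue slowly.

Request:
jog_arm([
  [-0.003,0,0,0,0,0],
  [-0.004,0,0,0,0,0],
  [-0.004,0,0,0,0,0],
  [-0.004,0,0,0,0,0],
  [-0.004,0,0,0,0,0],
  [-0.004,0,0,0,0,0],
  [-0.002,0,0,0,0,0],
  [-0.001,0,0,0,0,0],
  [0,0,0,0,0,0],
])

```text
t: 11.9
position: [0.5377, 0.3719, 0.0843]
ee_rot: [-0.221, 0.975, -0.0, 0.0]
ft_force: [-2.1, -3.6, 0.9]
gripper_width: -0.002
```

```bash
python3 plan.py -0.016 -0.108 0.085
```

```text
now u,v,z -0.02179388214697871 -0.10768676830282028 0.08428023832453671 ft [-2.08 -3.61  0.87] Fpress 3.4332097270277715
turn deg [-0.04  0.01 -0.01]
shift now-frame [-0.0058 -0.0003 -0.0007] goal-frame [-0.0058 -0.0003 -0.0007]
```

Request:
jog_arm([
  [-0.002,0,0,0,0,0],
  [-0.001,0,0,0,0,0],
  [-0.001,0,0,0,0,0],
  [0,0,0,0,0,0],
])

```text
t: 12.4
position: [0.5413, 0.3736, 0.0843]
ee_rot: [-0.221, 0.975, -0.0, 0.0]
ft_force: [-1.4, -4.1, 0.9]
gripper_width: 0.003
```

```bash
python3 plan.py -0.016 -0.108 0.085
```

```text
now u,v,z -0.017773258564406914 -0.1076948903423687 0.08426826978519719 ft [-1.43 -4.14  0.92] Fpress 3.068371149084561
turn deg [-0.04  0.02 -0.01]
shift now-frame [-0.0018 -0.0003 -0.0007] goal-frame [-0.0018 -0.0003 -0.0007]
```

Request:
jog_arm([
  [-0.001,0,0,0,0,0],
  [-0.001,0,0,0,0,0],
  [0,0,0,0,0,0],
])

```text
t: 12.78
position: [0.5422, 0.374, 0.0842]
ee_rot: [-0.221, 0.975, -0.001, -0.001]
ft_force: [-2.9, -5.6, 2.1]
gripper_width: 0.003
```

```bash
python3 plan.py -0.016 -0.108 0.085; python3 look.py e scene top
```

```text
now u,v,z -0.016806336363029688 -0.1077248283018571 0.08424743688729286 ft [-2.91 -5.56  2.12] Fpress 5.022586401864781
turn deg [-0.04 -0.09 -0.  ]
shift now-frame [-0.0008 -0.0003 -0.0008] goal-frame [-0.0008 -0.0003 -0.0008]
{'t': 12.775, 'position': [0.5422, 0.374, 0.0842], 'ee_rot': [-0.2206, 0.9754, -0.0005, -0.0007], 'ft_force': [-2.9131, -5.5596, 2.1184], 'joint_positions': [0.6041, 0.5729, -0.0311, 0.9684, -0.0005, 0.1592]}
scene lever_press 0.71 [0.5526 0.3742 0.0996]
scene lever_tip 0.86 [0.5772 0.3429 0.1004]
scene lever_pivot 0.95 [0.5098 0.4778 0.0998]
scene lever_blade 0.62 [0.5423 0.4034 0.0998]
top lever_pivot 0.7 [0.5087 0.475  0.103 ]
```

View pics/e_scene.png

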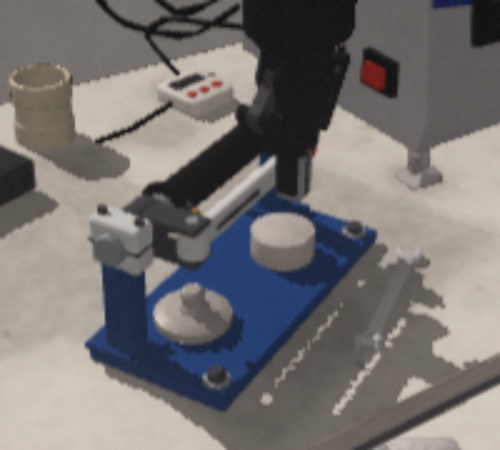

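View pics/e_top.png

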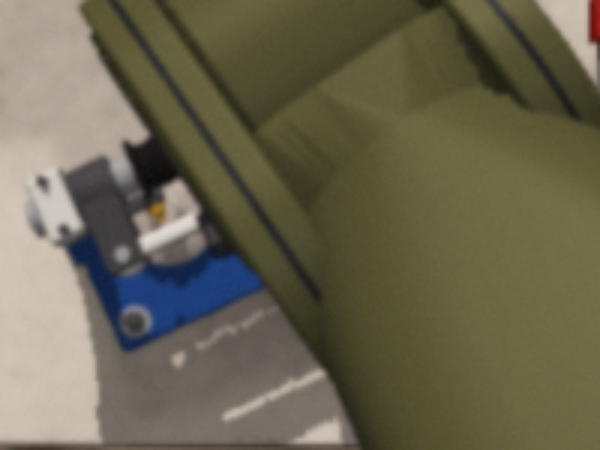

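The tip estimate puts the lever at about 0.32 rad, and the scene crop shows the blade parallel to the bar. The force rise also suggests the stop, so I confirm with a slight extra push.

Request:
jog_arm([
  [-0.001,0,0,0,0,0],
  [-0.001,0,0,0,0,0],
  [0,0,0,0,0,0],
  [0,0,0,0,0,0],
])

```text
t: 13.78
position: [0.5424, 0.3741, 0.0842]
ee_rot: [-0.221, 0.975, -0.001, -0.002]
ft_force: [-7.5, -6.1, 4.4]
gripper_width: -0.0
```

```bash
python3 plan.py -0.016 -0.108 0.085; python3 look.py f scene
```

```text
now u,v,z -0.016651491346333248 -0.10774557923404555 0.0842212418891638 ft [-7.47 -6.1   4.37] Fpress 9.368981812490249
turn deg [-0.04 -0.28  0.01]
shift now-frame [-0.0006 -0.0003 -0.0008] goal-frame [-0.0007 -0.0003 -0.0008]
{'t': 13.775, 'position': [0.5424, 0.3741, 0.0842], 'ee_rot': [-0.2207, 0.9753, -0.0009, -0.0023], 'ft_force': [-7.4723, -6.0967, 4.3653], 'joint_positions': [0.6038, 0.5754, -0.0265, 0.9737, 0.0, 0.1587]}
scene lever_press 0.78 [0.5545 0.3708 0.0998]
scene lever_tip 0.66 [0.5788 0.3455 0.0972]
scene lever_pivot 0.91 [0.5091 0.4732 0.0988]
scene lever_blade 0.94 [0.545  0.4079 0.0999]
```

The stop is solid: the force rose to about 9 N with no further travel. I let the lever spring right back.

Request:
jog_arm([
  [0.004,0,0,0,0,0],
  [0.005,0,0,0,0,0],
  [0.006,0,0,0,0,0],
  [0.006,0,0,0,0,0],
  [0.006,0,0,0,0,0],
  [0.006,0,0,0,0,0],
  [0.006,0,0,0,0,0],
  [0.006,0,0,0,0,0],
  [0.006,0,0,0,0,0],
  [0.006,0,0,0,0,0],
  [0.006,0,0,0,0,0],
  [0.004,0,0,0,0,0],
  [0,0,0,0,0,0],
  [0,0,0,0,0,0],
  [0,0,0,0,0,0],
  [0,0,0,0,0,0],
])

```text
t: 16.02
position: [0.4845, 0.3466, 0.0842]
ee_rot: [-0.221, 0.975, -0.0, 0.0]
ft_force: [-0.2, 0.5, -0.9]
gripper_width: 0.001
```

```bash
python3 plan.py -0.024 -0.108 0.085; python3 look.py g scene wrist
```

```text
now u,v,z -0.08073049635957799 -0.10766303259201059 0.0842123010293301 ft [-0.18  0.46 -0.87] Fpress -0.030341315041384567
turn deg [-0.04  0.01 -0.01]
shift now-frame [-0.0567 -0.0003 -0.0008] goal-frame [-0.0567 -0.0003 -0.0008]
{'t': 16.025, 'position': [0.4845, 0.3466, 0.0842], 'ee_rot': [-0.2206, 0.9754, -0.0003, 0.0002], 'ft_force': [-0.1844, 0.4572, -0.8669], 'joint_positions': [0.6213, 0.4736, -0.2123, 0.8849, -0.0007, 0.1765]}
scene lever_press 0.76 [0.5187 0.3655 0.1005]
scene lever_tip 0.85 [0.5281 0.3296 0.1018]
scene lever_pivot 0.78 [0.5104 0.4768 0.1003]
scene lever_blade 0.95 [0.5171 0.3977 0.1035]
wrist lever_press 0.68 [0.5145 0.3666 0.1008]
```

View pics/g_scene.png

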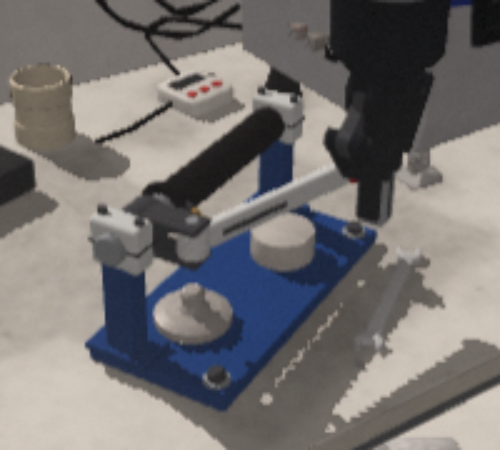

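The lever is fully out again, with its tip at (0.528, 0.330) as at the start, and the fingers are off it. I make the second press.

Request:
jog_arm([
  [-0.007,0,0,0,0,0],
  [-0.006,0,0,0,0,0],
  [-0.004,0,0,0,0,0],
  [-0.004,0,0,0,0,0],
  [-0.004,0,0,0,0,0],
  [-0.004,0,0,0,0,0],
  [-0.004,0,0,0,0,0],
  [-0.004,0,0,0,0,0],
  [-0.004,0,0,0,0,0],
  [-0.004,0,0,0,0,0],
  [-0.004,0,0,0,0,0],
  [-0.004,0,0,0,0,0],
  [-0.004,0,0,0,0,0],
  [-0.003,0,0,0,0,0],
  [-0.003,0,0,0,0,0],
  [-0.002,0,0,0,0,0],
  [-0.001,0,0,0,0,0],
  [0,0,0,0,0,0],
  [0,0,0,0,0,0],
])

```text
t: 18.9
position: [0.5423, 0.3739, 0.0842]
ee_rot: [-0.221, 0.975, -0.001, -0.001]
ft_force: [-5.5, -6.2, 3.9]
gripper_width: 0.002
```

```bash
python3 plan.py -0.016 -0.108 0.085; python3 look.py i scene
```

```text
now u,v,z -0.01673209497875987 -0.10789794747121352 0.08421230621586667 ft [-5.54 -6.16  3.89] Fpress 7.650957602681657
turn deg [-0.06 -0.19 -0.  ]
shift now-frame [-0.0007 -0.0001 -0.0008] goal-frame [-0.0007 -0.0001 -0.0008]
{'t': 18.9, 'position': [0.5423, 0.3739, 0.0842], 'ee_rot': [-0.2206, 0.9754, -0.0009, -0.0015], 'ft_force': [-5.5386, -6.1603, 3.8891], 'joint_positions': [0.6038, 0.5742, -0.0288, 0.9712, -0.0005, 0.1589]}
scene lever_press 0.76 [0.554  0.3731 0.1015]
scene lever_tip 0.7 [0.5766 0.3445 0.1001]
scene lever_pivot 0.9 [0.5099 0.4783 0.1006]
scene lever_blade 0.93 [0.5428 0.4067 0.1026]
```

View pics/i_scene.png

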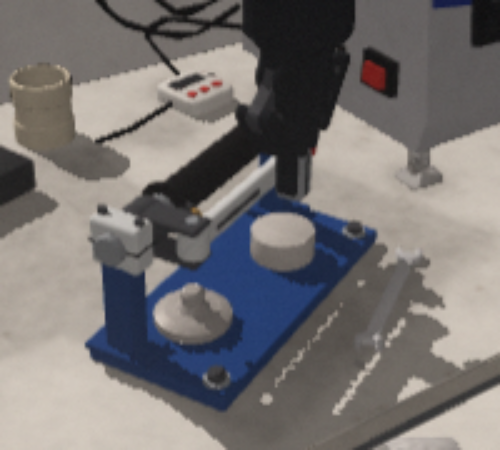

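The second press ends at the same solid stop position as the first, with about 8 N held. The disc, cap and spanner are in their original places in the picture. I hand in now.

```bash
python3 -c "
from h import *
print(robot.sign_off()); o=robot.get_obs(); print(o['t'],o['position'],o['ft_force'])"
```

```text
the job is handed in; nothing more can be done
None
the job is handed in; nothing more can be done
```

I pressed the lever in to its stop, let it spring fully out, and pressed it in to the stop again. I handed the job in at about 19 s with the arm still holding it there. Only the outer sides of the shut fingers were used.

- **First press:** at the stop the force rose from about 5 N to 9 N with almost no further travel (about 0.2 mm).
- **Release:** the lever tip was seen back at its starting place, with no force on the fingers.
- **Second press:** the fingers ended within 0.1 mm of where they stopped the first time, holding about 8 N. The tip was seen at about 0.32–0.34 rad from the let-go position, and the blade looked parallel to the bar.
- **Surroundings:** the disc, cap and spanner looked unmoved in the last scene picture. By the geometry the fingers and gripper stayed clear of the bar and sleeve, but I had no picture that shows that gap directly.

**Checks that fell short or disagreed:**
- The arm hid most of the lever from the top camera while pressing, so the lever angle comes from the scene camera and the force readings.
- The wrist force also showed sideways and upward parts (about 3 N and 4 N at the end), which I take to be friction at the blade.
- On the approach the last joint ran into its range limit. I turned the tool half round to clear it, well before touching anything.

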